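# Fit the spacer sleeve on the pump spindle

## Robot

A 7-joint arm with a two-finger parallel gripper is mounted at the origin on the work surface; the furniture and walls round the work are solid. World frame = base frame: x ahead of the robot, y to its left, z up, the work surface at z = 0. Lengths are in m, angles in rad, forces in N, time in s.
With the tool pointing down it reaches from about 0.4 to 0.9 m from the base axis. Payload 5.6 kg.
Tool frame: the origin (TCP) lies on the centre line of the jaws, within the pads' length; the fingertips stand 22 mm ahead of it and the grasp point (between the pads) lies 3 mm ahead of it; z points along the fingers, y is the direction in which the jaws open and shut (so a half turn about z gives the same grasp; the last joint's range is limited). The gripper opens to 92 mm and grips with 3 to 60 N. Pads are 20 mm wide; open, the fingers measure 128 mm over their backs; the gripper's body (75 mm by 189 mm) begins 69 mm behind the grasp point.
Start: joints at [1.082, 0.468, -0.012, 1.603, 0.006, 1.071, -0.056], TCP at [0.28, -0.586, 0.237] pointing down, gripper open.
Joint ranges: [-2.53, 2.53], [-0.31, 2.02], [-1.57, 1.55], [0.28, 2.44], [-1.29, 4.43], [0.15, 1.84], [-2.92, 2.92]. Speed limits (rad/s): [2.57, 2.57, 3.14, 3.14, 3.14, 3.14, 3.14].

## Interface

Orientations are given as a unit quaternion [w, x, y, z].
In Python, from station import ctrl, eyes, finder gives the robot as it stands.
- The arm moves only by the tool move_arm, never from a script. Its argument "motion" is a list of rows, each an object with "xyz": the shift along the world's x, y, z in m, a list of three; "rotation": the turn, a rotation vector about the world's x, y, z in degrees, a list of three. A call has 1 to 5 rows; each row shifts and turns the commanded pose from where the row before left it; what a row does not reach is not made up. A row lasts 1/10 s, in which the tool goes at most 50 mm and 8.59 degrees, less where a joint would pass 70% of its speed; a pose out of reach is approached as far as the arm can. A call with a gripper value outside its range is refused whole. "hand" is the opening, from 0 (shut) to 1 (fully open), set as the call begins (left out, the last holds). The fingers move at their own pace and stop on an object; the grip force is fixed at half the most. Time passes only in rows, so rows that do not move let the fingers close. It gives the time, the measured TCP pose, the force and the opening at its end, in the units of the state.
- ctrl.state(): the state, without advancing time (a new reading comes with each control period).
- eyes.get_image(name): name is "side" or "top" or "wrist"; returns the picture (384x512x3 uint8, red, green, blue); there is no depth.
- eyes.camera_model(name): a dict with "intrinsics" (3x3 intrinsics, pixels), "rvec" (rotation vector, rad) and "tvec" (3), from world to camera coordinates, as OpenCV has them; the wrist camera has in their place "hand_eye" (4x4, takes a point from camera to tool coordinates, whose origin is the TCP and whose axes are the flange's). Camera axes: x right, y down, z forward; pixel columns grow to the right and rows downward; lengths in m; the calibration is good to about 2 mm. A picture is of the moment at which its call begins: read the wrist's pose just before it. camera_model takes no time and is no camera call.
- ctrl.close_job(): hands the job in, once; it reports no verdict.
Trained networks look in the newest picture that a camera, given by its name, has taken for a name from the list of things; names that differ only in an ending like _2 or _b are one class to them, and where a whole thing is asked for, a point or a joint stands for the part that bears it (a point fixed in the world has none). Each returns a list of dicts, best first, with "score" (0 to 1); they miss things now and then, are a little off and sometimes report something else, mostly with a low value. They report only what shows in the picture. A call takes as long as a camera call. They do not tell look-alikes from the thing itself.
- finder.cut_out(camera, name): "pixels" (384x512 bool, what is visible of it).
- finder.pinpoint(camera, name): "xyz" ([x, y, z] in m, in world coordinates, good to about 4 mm: a listed point, or the origin of a listed thing).
The state is a dict: "clock": time; "q": joint angles; "qd": joint speeds; "effort": joint torques, N m; "position": TCP position; "orientation": TCP orientation; "force": force on the tool from outside, world axes, zero at the start; "wrist_torque": the same for the moment, N m; "gripper_width": finger opening in m.
Only numpy, scipy, OpenCV 4.12 (cv2) and the standard library are available. Lean on these libraries where they do the work, as an engineer would, in place of code of your own. Each camera call takes 0.05 s, during which the arm holds its last target. There are 200 camera calls.

## Task

The tube pump's drive spindle stands upright on its foot on the bench, ready for assembly. Take the tall spacer sleeve, not the flat ring of the same diameter, and slide it down over the spindle's tapered top until it sits squarely on the grey shoulder, then let go. Leave the flat ring where it lies.

Things in the scene. Friction and masses are not known exactly. Their poses are not given: they have to be found in the camera images.
- sleeve_mid (a point): centre of the tall spacer sleeve (half-way up, on its bore's axis): loose plain aluminium tube, outside diameter 50 mm, bore 30 mm, 36 mm tall, about 0.12 kg, starting upright on the bench, so that this point is 18 mm above it; z runs along its axis; either end may be down. Take it across its outside
- flat_mid (a point): centre of the flat spacer ring: loose, aluminium, outside diameter 50 mm, bore 30 mm, only 14 mm tall, lying on the bench beside the sleeve; not wanted, leave it
- seat (a point): point on the upright spindle's axis level with its shoulder, where the sleeve's lower end must rest; z points up the spindle. Seated, the sleeve's centre is 18 mm above it. Above the shoulder the steel shaft has diameter 22 mm for 42 mm, then tapers to 8 mm at the tip, 74 mm above the shoulder
- spindle: the spindle with its foot, fixed to the bench; origin on the axis at bench level. Dark foot plate 110 (x) x 90 (y) x 12 mm; in its middle a round grey hub of diameter 48 mm, whose flat top is the shoulder, 34 mm above the bench; the shaft's tip is 108 mm above the bench. Equipment boxes up to about 0.1 m tall stand around: carry the sleeve above them
Mind the look-alikes: they are no part of the job. Of the things shaped like the part that bears sleeve_mid, the aluminium one is meant.

How it is judged:
At the end, for the whole second after the job is handed in: The tall sleeve is round the spindle and down on its shoulder: its centre 13 to 23 mm above the seat point, within 10 mm of the spindle's axis sideways, its axis within 10 degrees of upright (horizontal distance between sleeve_mid and seat below 0.01 m and z of sleeve_mid in the frame of seat between 0.013 and 0.023 m and angle between the z axis of sleeve_mid and the z axis of seat, either way round below 0.175 rad); the robot touches nothing.
It fails at once if the flat ring is moved more than 40 mm (distance of flat_mid from where it was at the start of the episode above 0.04 m).
It also fails if it takes over 32 s, if anything falls off the work surface, if the arm or the gripper's body presses on something with over 40 N, if the wrist force passes 120 N, or if a joint passes its speed limit or range.

## Working session

There is one attempt and no reset: what is moved stays moved. The work goes in short steps, Python scripts to look and compute and a tool call to move; the robot and the scene stay as the last step left them, time stands still between calls to the robot, and variables do not carry over. Pictures are saved under pics/ and viewed, about 8 in all and at most 12, crops included, and the job is handed in when it is done.

Besides the shell and the picture viewer there is one more tool, called after "Emit:" as name(argument=value, ...), one argument or row to a line, values as JSON. move_arm: Moves the arm, as the interface text tells. Its arguments: {"type":"object","properties":{"motion":{"type":"array","items":{"type":"object","properties":{"xyz":{"type":"array","items":{"type":"number"}},"rotation":{"type":"array","items":{"type":"number"}}}}},"hand":{"type":"number"}},"required":["motion"]}

```bash
mkdir -p pics; python3 - <<'E'
from station import ctrl, eyes, finder
import cv2,numpy as np
s=ctrl.state();print(s['clock'],s['position'],s['orientation'],s['gripper_width'])
ims=[]
for c in("top","side"):
    im=eyes.get_image(c);cv2.imwrite(f"pics/{c}0.png",im[:,:,::-1])
    for n in("sleeve_mid","flat_mid","seat"):
        print(c,n,[(np.round(d['xyz'],3).tolist(),round(d['score'],2)) for d in finder.pinpoint(c,n)])
    for d in finder.cut_out(c,"sleeve_mid"):
        v,u=np.nonzero(d['pixels']);print(c,'cut',u.mean().round(),v.mean().round(),len(u),d['score'])
E
```

```text
0.0 [ 0.27997968 -0.58602108  0.23565715] [-8.21927297e-04  9.75265744e-01  2.21033918e-01 -2.46492016e-04] 0.09188484396761529
top sleeve_mid [([0.451, -0.3, 0.02], 0.56), ([0.475, -0.22, 0.018], 0.51)]
top flat_mid [([0.452, -0.297, 0.018], 0.56), ([0.5, -0.124, 0.01], 0.47)]
top seat [([0.529, 0.15, 0.033], 0.61)]
top cut 304.0 199.0 224 0.79
top cut 337.0 210.0 241 0.62
side sleeve_mid [([0.45, -0.306, 0.015], 0.97), ([0.475, -0.219, 0.016], 0.77)]
side flat_mid [([0.505, -0.123, 0.008], 0.82)]
side seat [([0.526, 0.15, 0.032], 0.97)]
side cut 278.0 169.0 465 0.97
side cut 296.0 154.0 385 0.67
```

View pics/top0.png

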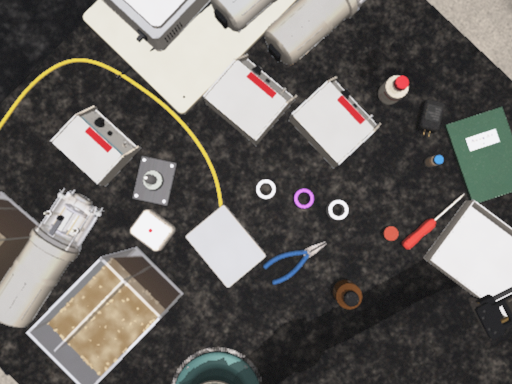

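View pics/side0.png

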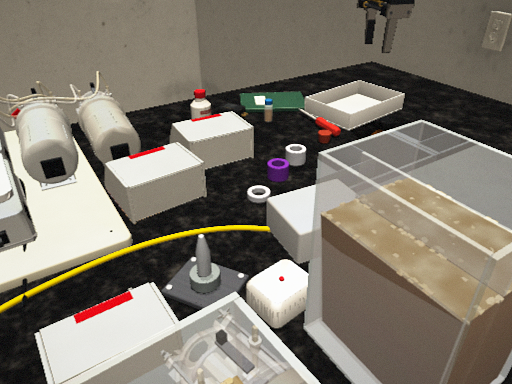

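Three rings match in the top picture:
- (265,189) is flat and white, so it's the flat ring.
- (304,198) is tall but purple, so it's a look-alike.
- (338,210) is tall and bare metal. In the side view it's at about (296,154), and it fits "aluminium, tall".

I'll confirm this in a crop.

```bash
python3 - <<'E'
import cv2,numpy as np
a=cv2.imread('pics/side0.png')[130:215,235:335];b=cv2.imread('pics/top0.png')[165:250,245:365]
cv2.imwrite('pics/crop0.png',np.hstack([cv2.resize(x,None,fx=3.5,fy=3.5,interpolation=cv2.INTER_CUBIC) for x in(a,b)]))
E
```

```text
(no output)
```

View pics/crop0.png

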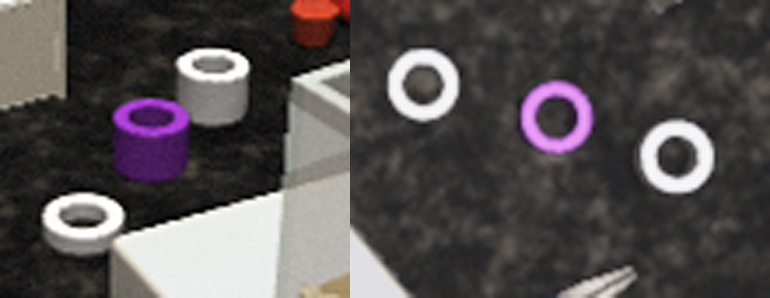

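Emit:
move_arm(
  motion=[
    {"xyz": [0.03, 0.04, 0], "rotation": [0, 0, 0]},
    {"xyz": [0.03, 0.04, 0], "rotation": [0, 0, 0]},
    {"xyz": [0.025, 0.035, 0], "rotation": [0, 0, 0]},
    {"xyz": [0.02, 0.035, 0], "rotation": [0, 0, 0]},
    {"xyz": [0.015, 0.03, 0], "rotation": [0, 0, 0]},
  ],
  hand=1,
)

```text
clock: 1.0
position: [0.4018, -0.4042, 0.2368]
orientation: [0.0, 0.975, 0.222, 0.0]
force: [1.2, -0.4, -0.4]
gripper_width: 0.0919
```

The crop confirms it: the silvery tall tube at the far right of the row is the target (side 296,154; top 338,210). The purple tall one is the look-alike and the short white one is the flat ring. The target is near (0.45, -0.303).

Emit:
move_arm(
  motion=[
    {"xyz": [0.02, 0.035, 0], "rotation": [0, 0, 0]},
    {"xyz": [0.015, 0.035, 0], "rotation": [0, 0, 0]},
    {"xyz": [0.013, 0.031, -0.02], "rotation": [0, 0, 0]},
    {"xyz": [0, 0, -0.03], "rotation": [0, 0, 0]},
    {"xyz": [0, 0, 0], "rotation": [0, 0, 0]},
  ],
)

```text
clock: 1.5
position: [0.4467, -0.3033, 0.1838]
orientation: [-0.002, 0.975, 0.222, -0.002]
force: [0.1, 0.7, 0.7]
gripper_width: 0.0922
```

```bash
cat > h.py <<'E'
from station import ctrl, eyes, finder
import cv2,numpy as np
from scipy.spatial.transform import Rotation as R
def wrist(out):
    s=ctrl.state();im=eyes.get_image("wrist");cv2.imwrite(out,im[:,:,::-1])
    m=eyes.camera_model("wrist");w,x,y,z=s['orientation']
    T=np.eye(4);T[:3,:3]=R.from_quat([x,y,z,w]).as_matrix();T[:3,3]=s['position']
    print(s['clock'],np.round(s['position'],4),s['gripper_width'])
    return im,np.array(m['intrinsics']),T@np.array(m['hand_eye'])
def back(u,v,K,C,z):
    d=C[:3,:3]@np.linalg.solve(K,[u,v,1.]);return C[:3,3]+d*(z-C[2,3])/d[2]
def proj(p,K,C):
    q=np.linalg.inv(C)@[*p,1.];q=K@q[:3];return q[:2]/q[2]
E
python3 - <<'E'
from h import *
im,K,C=wrist('pics/w1.png')
for d in finder.pinpoint("wrist","sleeve_mid"):print(np.round(d['xyz'],4),d['score'])
for d in finder.cut_out("wrist","sleeve_mid"):
    m=d['pixels'].astype(np.uint8);v,u=np.nonzero(m)
    print(d['score'],len(u),u.min(),u.max(),v.min(),v.max(),im[m>0].mean(0).round())
    cs,h=cv2.findContours(m,cv2.RETR_CCOMP,cv2.CHAIN_APPROX_NONE)
    for c,hh in zip(cs,h[0]):
        if len(c)>30:
            e=cv2.fitEllipse(c);print('hole' if hh[3]>=0 else 'outer',e,back(*e[0],K,C,0.036).round(4))
print(proj([.45,-.303,.036],K,C))
E
```

```text
1.5 [ 0.4467 -0.3033  0.1838] 0.09217076007107826
[ 0.4783 -0.2181  0.0212] 0.93
[ 0.4457 -0.3027  0.0198] 0.57
0.96 2137 161 220 85 143 [160.  87. 181.]
outer ((189.69595336914062, 113.91353607177734), (56.4802131652832, 60.121681213378906), 118.16261291503906) [ 0.4802 -0.2194  0.036 ]
hole ((192.2652587890625, 114.28267669677734), (25.913711547851562, 31.862403869628906), 167.9995574951172) [ 0.4809 -0.2216  0.036 ]
0.95 1767 233 284 153 208 [146. 143. 140.]
outer ((258.7071228027344, 180.99977111816406), (51.22335433959961, 55.383819580078125), 0.3779393136501312) [ 0.4523 -0.2999  0.036 ]
hole ((258.31982421875, 178.56263732910156), (24.370620727539062, 30.065322875976562), 99.16325378417969) [ 0.4542 -0.2986  0.036 ]
0.64 1973 83 140 14 73 [212. 212. 211.]
outer ((112.0034408569336, 43.397010803222656), (52.91625213623047, 62.847049713134766), 138.9127655029297) [ 0.5048 -0.139   0.036 ]
hole ((112.71672058105469, 44.54817199707031), (28.79774284362793, 34.007022857666016), 177.4019775390625) [ 0.5043 -0.1399  0.036 ]
[260.63832974 184.58792097]
```

View pics/w1.png

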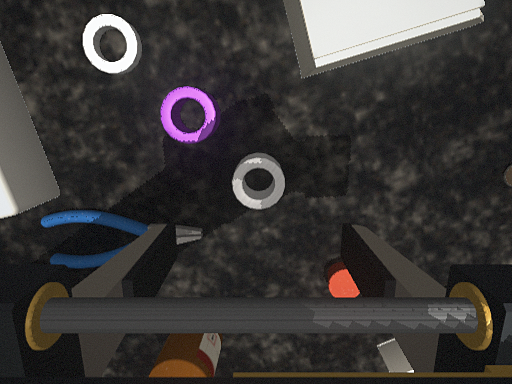

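The wrist picture shows the aluminium sleeve at (258,181), centre about (0.4515, -0.301). The purple one is at (189,114) and the flat ring at (112,43). The jaws close along the image's horizontal and nothing blocks the fingers.

Emit:
move_arm(
  motion=[
    {"xyz": [0.003, 0.001, -0.03], "rotation": [0, 0, 0]},
    {"xyz": [0.002, 0.001, -0.04], "rotation": [0, 0, 0]},
    {"xyz": [0, 0, -0.035], "rotation": [0, 0, 0]},
    {"xyz": [0, 0, -0.03], "rotation": [0, 0, 0]},
    {"xyz": [0, 0, -0.018], "rotation": [0, 0, 0]},
  ],
)

```text
clock: 2.15
position: [0.4528, -0.3048, 0.0327]
orientation: [0.0, 0.976, 0.22, -0.0]
force: [0.3, -0.5, -0.5]
gripper_width: 0.0925
```

Emit:
move_arm(
  motion=[
    {"xyz": [0, 0, 0], "rotation": [0, 0, 0]},
  ],
)

```text
clock: 2.25
position: [0.4522, -0.3042, 0.0324]
orientation: [-0.001, 0.975, 0.22, -0.001]
force: [0.0, 0.1, -0.9]
gripper_width: 0.0919
```

Emit:
move_arm(
  motion=[
    {"xyz": [0, 0.003, -0.004], "rotation": [0, 0, 0]},
    {"xyz": [0, 0, 0], "rotation": [0, 0, 0]},
  ],
)

```text
clock: 2.45
position: [0.454, -0.301, 0.0308]
orientation: [0.001, 0.975, 0.221, 0.001]
force: [0.0, -0.8, 0.3]
gripper_width: 0.0918
```

Emit:
move_arm(
  hand=0,
  motion=[
    {"xyz": [0, 0, 0], "rotation": [0, 0, 0]},
    {"xyz": [0, 0, 0], "rotation": [0, 0, 0]},
    {"xyz": [0, 0, 0], "rotation": [0, 0, 0]},
    {"xyz": [0, 0, 0], "rotation": [0, 0, 0]},
    {"xyz": [0, 0, 0], "rotation": [0, 0, 0]},
  ],
)

```text
clock: 2.95
position: [0.4533, -0.3006, 0.0297]
orientation: [0.0, 0.975, 0.221, 0.0]
force: [0.8, -0.3, -0.1]
gripper_width: 0.0543
```

Emit:
move_arm(
  motion=[
    {"xyz": [0, 0, 0], "rotation": [0, 0, 0]},
    {"xyz": [0, 0, 0], "rotation": [0, 0, 0]},
  ],
)

```text
clock: 3.15
position: [0.4532, -0.3005, 0.0297]
orientation: [-0.0, 0.975, 0.221, -0.0]
force: [-1.1, 0.2, 1.7]
gripper_width: 0.0496
```

Gripped at 49.6 mm. I'll lift it clear of the 0.1 m boxes and check.

Emit:
move_arm(
  motion=[
    {"xyz": [0, 0, 0.0], "rotation": [0, 0, 0]},
    {"xyz": [0, 0, 0.03], "rotation": [0, 0, 0]},
    {"xyz": [0, 0, 0.04], "rotation": [0, 0, 0]},
    {"xyz": [0, 0, 0.04], "rotation": [0, 0, 0]},
    {"xyz": [0, 0, 0.04], "rotation": [0, 0, 0]},
  ],
)

```text
clock: 3.65
position: [0.4528, -0.3002, 0.1807]
orientation: [-0.0, 0.975, 0.221, -0.0]
force: [1.2, -0.2, -1.3]
gripper_width: 0.05
```

Emit:
move_arm(
  motion=[
    {"xyz": [0, 0, 0.03], "rotation": [0, 0, 0]},
    {"xyz": [0, 0, 0.02], "rotation": [0, 0, 0]},
    {"xyz": [0.005, 0.03, 0], "rotation": [0, 0, 0]},
    {"xyz": [0.006, 0.035, 0], "rotation": [0, 0, 0]},
    {"xyz": [0.006, 0.035, 0], "rotation": [0, 0, 0]},
  ],
)

```text
clock: 4.15
position: [0.47, -0.1996, 0.2295]
orientation: [0.0, 0.975, 0.22, -0.0]
force: [0.3, 0.4, -0.5]
gripper_width: 0.0499
```

Emit:
move_arm(
  motion=[
    {"xyz": [0.006, 0.035, 0], "rotation": [0, 0, 0]},
    {"xyz": [0.006, 0.035, 0], "rotation": [0, 0, 0]},
    {"xyz": [0.006, 0.035, 0], "rotation": [0, 0, 0]},
    {"xyz": [0.006, 0.035, 0], "rotation": [0, 0, 0]},
    {"xyz": [0.006, 0.035, 0], "rotation": [0, 0, 0]},
  ],
)

```text
clock: 4.65
position: [0.5001, -0.0241, 0.2294]
orientation: [0.0, 0.975, 0.221, -0.0]
force: [-0.6, 0.2, -1.2]
gripper_width: 0.05
```

Emit:
move_arm(
  motion=[
    {"xyz": [0.005, 0.03, 0], "rotation": [0, 0, 0]},
    {"xyz": [0.003, 0.02, 0], "rotation": [0, 0, 0]},
    {"xyz": [0, 0, 0], "rotation": [0, 0, 0]},
  ],
)

```text
clock: 4.95
position: [0.5081, 0.0279, 0.2294]
orientation: [-0.001, 0.975, 0.224, 0.0]
force: [0.8, -0.2, -0.8]
gripper_width: 0.0501
```

```bash
python3 - <<'E'
from h import *
im,K,C=wrist('pics/w2.png')
z=ctrl.state()['position'][2]
print('tip proj',proj([.5275,.15,.108],K,C),'seat',proj([.5275,.15,.034],K,C))
for n in("sleeve_mid","seat"):
    for d in finder.pinpoint("wrist",n):print(n,np.round(d['xyz'],4),d['score'])
im=eyes.get_image("side");cv2.imwrite('pics/s2.png',im[:,:,::-1])
for n in("sleeve_mid","seat"):
    for d in finder.pinpoint("side",n):print('side',n,np.round(d['xyz'],4),d['score'])
a=cv2.imread('pics/w2.png');cv2.imwrite('pics/c2.png',np.hstack([cv2.resize(a,(400,300)),cv2.resize(im[60:345,80:460,::-1],(400,300))]))
E
```

```text
4.95 [0.5081 0.0279 0.2294] 0.050082608928635655
tip proj [131.07554342 109.54112322] seat [158.72462405 109.91374082]
sleeve_mid [0.5061 0.0287 0.2181] 0.87
seat [0.5288 0.1524 0.0354] 0.87
side sleeve_mid [ 0.4753 -0.2185  0.0165] 0.97
side sleeve_mid [0.5052 0.0185 0.2151] 0.93
side seat [0.5264 0.1471 0.0336] 0.87
```

View pics/c2.png

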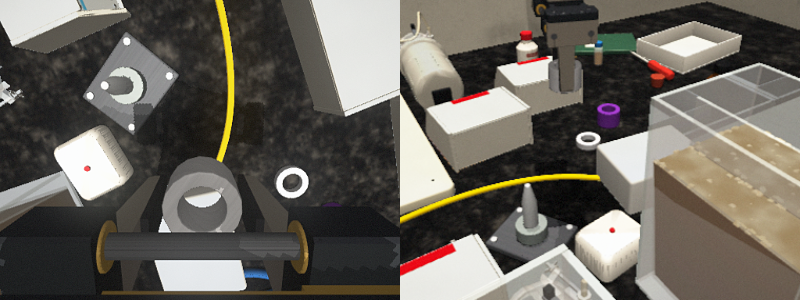

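The wrist and side pictures show the sleeve upright in the jaws, the spindle clear, and the flat ring and purple sleeve untouched. I'll overlay the model circles on the wrist picture to check the spindle and in-hand estimates.

```bash
python3 - <<'E'
from h import *
im,K,C=wrist('pics/w3.png')
a=cv2.imread('pics/w3.png');s=ctrl.state();p=s['position']
def circ(c,r,col):
    q=np.array([proj([c[0]+r*np.cos(t),c[1]+r*np.sin(t),c[2]],K,C) for t in np.linspace(0,6.283,60)])
    cv2.polylines(a3,[np.round((q-o)*f).astype(int)],False,col,1)
def crop(u0,v0,w,h,ff):
    global a3,o,f
    o=np.array([u0,v0]);f=ff;a3=cv2.resize(a[v0:v0+h,u0:u0+w],None,fx=f,fy=f,interpolation=cv2.INTER_CUBIC)
x,y=.5276,.1499
crop(100,60,110,110,3.6);circ((x,y,.034),.024,(0,0,255));circ((x,y,.108),.004,(0,255,0));circ((x,y,.076),.011,(255,255,0));A=a3
crop(190,190,130,130,3.6*110/130)
for dz,col in((.0063,(0,0,255)),(-.0297,(0,255,0))):circ((p[0],p[1],p[2]+dz),.025,col)
circ((p[0],p[1],p[2]+.0063),.015,(0,0,255))
B=cv2.resize(a3,(A.shape[1],A.shape[0]))
cv2.imwrite('pics/c3.png',np.hstack([A,B]))
E
```

```text
5.25 [0.5081 0.023  0.2295] 0.05046791154160243
```

View pics/c3.png

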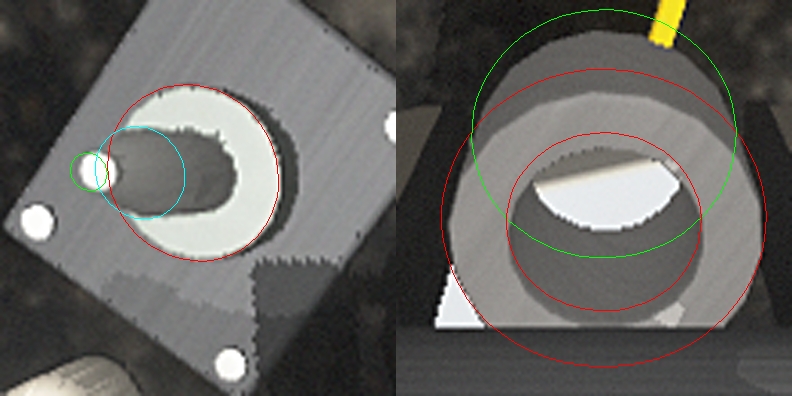

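The overlay fits. The hub circle matches within about 1 mm, and the tip (98,171 in the crop) is about 2 mm to the right of where I predicted. The sleeve sits about 2 mm towards -x in the jaws. The TCP should therefore go to (0.530, 0.150).

Emit:
move_arm(
  motion=[
    {"xyz": [0.006, 0.033, 0], "rotation": [0, 0, 0]},
    {"xyz": [0.006, 0.035, 0], "rotation": [0, 0, 0]},
    {"xyz": [0.006, 0.035, 0], "rotation": [0, 0, 0]},
    {"xyz": [0.004, 0.023, 0], "rotation": [0, 0, 0]},
    {"xyz": [0, 0, 0], "rotation": [0, 0, 0]},
  ],
)

```text
clock: 5.8
position: [0.5302, 0.1539, 0.2296]
orientation: [-0.001, 0.975, 0.223, 0.0]
force: [-0.7, 0.8, -0.7]
gripper_width: 0.05
```

Emit:
move_arm(
  motion=[
    {"xyz": [0, 0, -0.02], "rotation": [0, 0, 0]},
    {"xyz": [0, 0, -0.03], "rotation": [0, 0, 0]},
    {"xyz": [0, 0, -0.02], "rotation": [0, 0, 0]},
    {"xyz": [0, 0, 0], "rotation": [0, 0, 0]},
    {"xyz": [0, 0, 0], "rotation": [0, 0, 0]},
  ],
)

```text
clock: 6.3
position: [0.5305, 0.1494, 0.1599]
orientation: [0.0, 0.975, 0.22, -0.0]
force: [1.2, 0.0, -0.7]
gripper_width: 0.0503
```

```bash
python3 - <<'E'
from h import *
im,K,C=wrist('pics/w4.png')
sd=eyes.get_image("side")[:,:,::-1]
for n in("sleeve_mid","seat"):
    for d in finder.pinpoint("side",n):print('side',n,np.round(d['xyz'],4),d['score'])
cv2.imwrite('pics/c4.png',np.hstack([cv2.resize(im[150:342,160:352,::-1],(400,400),interpolation=2),cv2.resize(sd[170:320,130:280],(400,400),interpolation=2)]))
E
```

```text
6.3 [0.5305 0.1494 0.1599] 0.05026762227471402
side sleeve_mid [ 0.4758 -0.2191  0.018 ] 0.88
side sleeve_mid [0.5301 0.1471 0.1502] 0.73
side seat [0.5254 0.1461 0.0358] 0.72
```

View pics/c4.png

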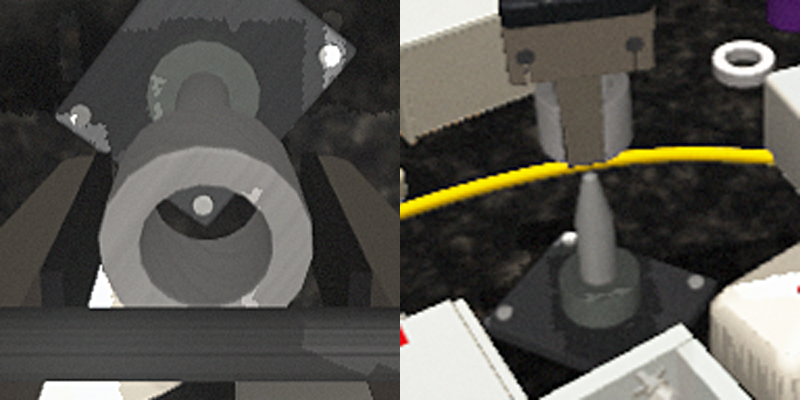

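```bash
python3 - <<'E'
from h import *
im,K,C=wrist('pics/w5.png');p=ctrl.state()['position']
print('tip from pixel',back(257,248.4,K,C,.108))
for dz in(.0063,-.0297,-.052):
    print(dz,proj([p[0]-.002,p[1]-.001,p[2]+dz],K,C))
print('cam',C[:3,3],C[:3,2])
E
```

```text
6.5 [0.5311 0.1504 0.1609] 0.04977775673496061
tip from pixel [0.51426149 0.1434601  0.108     ]
0.0063 [258.34599806 267.92788248]
-0.0297 [258.33922177 239.14609186]
-0.052 [258.33614949 226.09683661]
cam [0.59338025 0.18021287 0.30812772] [-0.22193297 -0.10610609 -0.96927151]
```

```bash
python3 - <<'E'
from h import *
im,K,C=wrist('pics/w6.png')
print('bolt',back(257,248.4,K,C,.012),'hub',back(160+203*.48,150+95*.48,K,C,.034),'bolts',back(160+80*.48,150+115*.48,K,C,.012),back(160+330*.48,150+55*.48,K,C,.012))
E
```

```text
6.55 [0.5309 0.1505 0.1608] 0.04992745968393807
bolt [0.47619702 0.12586391 0.012     ] hub [0.5294958  0.15069197 0.034     ] bolts [0.49201032 0.19450848 0.012     ] [0.56503306 0.10546972 0.012     ]
```

The white disc in the bore, at (202,205) in the crop, is the foot plate's near corner bolt. It lies 58 mm from the axis, the same as the other two bolts. Those two bolts and the hub put the axis at (0.529, 0.150), and the sleeve is at (0.529, 0.1495), so I'll go down.

Emit:
move_arm(
  motion=[
    {"xyz": [0, 0, -0.01], "rotation": [0, 0, 0]},
    {"xyz": [0, 0, -0.01], "rotation": [0, 0, 0]},
    {"xyz": [0, 0, -0.01], "rotation": [0, 0, 0]},
    {"xyz": [0, 0, -0.01], "rotation": [0, 0, 0]},
    {"xyz": [0, 0, 0], "rotation": [0, 0, 0]},
  ],
)

```text
clock: 7.1
position: [0.529, 0.1501, 0.1175]
orientation: [0.0, 0.975, 0.221, -0.002]
force: [0.4, -0.7, -1.2]
gripper_width: 0.05
```

Emit:
move_arm(
  motion=[
    {"xyz": [0, 0, -0.008], "rotation": [0, 0, 0]},
    {"xyz": [0, 0, -0.008], "rotation": [0, 0, 0]},
    {"xyz": [0, 0, -0.008], "rotation": [0, 0, 0]},
    {"xyz": [0, 0, 0], "rotation": [0, 0, 0]},
  ],
)

```text
clock: 7.5
position: [0.5294, 0.1502, 0.0943]
orientation: [0.0, 0.975, 0.221, -0.001]
force: [0.1, 0.8, -0.8]
gripper_width: 0.05
```

No contact so far. About 30 mm to go.

Emit:
move_arm(
  motion=[
    {"xyz": [0, 0, -0.007], "rotation": [0, 0, 0]},
    {"xyz": [0, 0, -0.007], "rotation": [0, 0, 0]},
    {"xyz": [0, 0, -0.006], "rotation": [0, 0, 0]},
    {"xyz": [0, 0, -0.004], "rotation": [0, 0, 0]},
    {"xyz": [0, 0, 0], "rotation": [0, 0, 0]},
  ],
)

```text
clock: 8.0
position: [0.5298, 0.1504, 0.0709]
orientation: [0.0, 0.975, 0.221, -0.001]
force: [-0.5, -0.3, -2.1]
gripper_width: 0.0496
```

Emit:
move_arm(
  motion=[
    {"xyz": [0, 0, -0.002], "rotation": [0, 0, 0]},
    {"xyz": [0, 0, -0.002], "rotation": [0, 0, 0]},
    {"xyz": [0, 0, 0], "rotation": [0, 0, 0]},
  ],
)

```text
clock: 8.3
position: [0.5302, 0.1505, 0.0675]
orientation: [0.0, 0.975, 0.221, -0.0]
force: [-0.0, -0.0, -0.5]
gripper_width: 0.0502
```

Emit:
move_arm(
  motion=[
    {"xyz": [0, 0, -0.002], "rotation": [0, 0, 0]},
    {"xyz": [0, 0, 0], "rotation": [0, 0, 0]},
  ],
)

```text
clock: 8.5
position: [0.5302, 0.1504, 0.0655]
orientation: [0.0, 0.975, 0.221, -0.0]
force: [0.5, 0.6, -0.8]
gripper_width: 0.0498
```

Emit:
move_arm(
  motion=[
    {"xyz": [0, 0, -0.001], "rotation": [0, 0, 0]},
    {"xyz": [0, 0, 0], "rotation": [0, 0, 0]},
  ],
)

```text
clock: 8.7
position: [0.5302, 0.1505, 0.0645]
orientation: [0.0, 0.975, 0.221, -0.0]
force: [0.1, -0.3, -0.6]
gripper_width: 0.05
```

It's about 1 mm above the shoulder, so I'll release and go straight up.

Emit:
move_arm(
  hand=0.9,
  motion=[
    {"xyz": [0, 0, 0], "rotation": [0, 0, 0]},
    {"xyz": [0, 0, 0], "rotation": [0, 0, 0]},
    {"xyz": [0, 0, 0], "rotation": [0, 0, 0]},
    {"xyz": [0, 0, 0], "rotation": [0, 0, 0]},
    {"xyz": [0, 0, 0], "rotation": [0, 0, 0]},
  ],
)

```text
clock: 9.2
position: [0.5303, 0.1505, 0.0647]
orientation: [0.0, 0.975, 0.221, 0.0]
force: [-0.8, -0.8, 0.2]
gripper_width: 0.0828
```

Emit:
move_arm(
  motion=[
    {"xyz": [0, 0, 0.01], "rotation": [0, 0, 0]},
    {"xyz": [0, 0, 0.02], "rotation": [0, 0, 0]},
    {"xyz": [0, 0, 0.03], "rotation": [0, 0, 0]},
    {"xyz": [0, 0, 0.04], "rotation": [0, 0, 0]},
    {"xyz": [0, 0, 0.04], "rotation": [0, 0, 0]},
  ],
)

```text
clock: 9.7
position: [0.5298, 0.1505, 0.2065]
orientation: [-0.0, 0.975, 0.221, -0.0]
force: [0.4, 0.4, 0.3]
gripper_width: 0.0828
```

```bash
python3 - <<'E'
from h import *
im,K,C=wrist('pics/w7.png')
sd=eyes.get_image("side")[:,:,::-1]
for n in("sleeve_mid","seat","flat_mid"):
    for d in finder.pinpoint("side",n):print('side',n,np.round(d['xyz'],4),d['score'])
cv2.imwrite('pics/c7.png',np.hstack([cv2.resize(im[:,:,::-1],(400,300)),cv2.resize(sd[150:315,120:340],(400,300),interpolation=2)]))
E
```

```text
9.7 [0.5298 0.1505 0.2065] 0.08283736730744386
side sleeve_mid [0.5276 0.144  0.0509] 0.82
side sleeve_mid [ 0.4794 -0.2179  0.0193] 0.8
side seat [0.5262 0.1491 0.0343] 0.62
side flat_mid [ 0.5078 -0.1273  0.0093] 0.62
side flat_mid [0.5252 0.1488 0.0352] 0.62
```

View pics/c7.png

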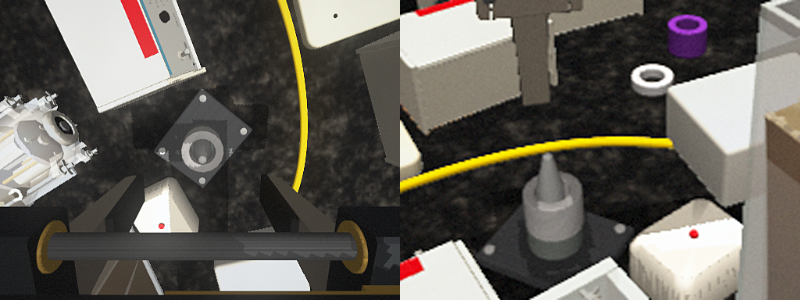

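The sleeve is squarely on the shoulder, at (552,205) in the side crop, with the shaft through its bore. The flat ring is where it was and the gripper is clear.

```bash
python3 -c "
from station import ctrl
print(ctrl.close_job())"
```

```text
the job is handed in; nothing more can be done
None
```

The tall aluminium sleeve is on the spindle, resting squarely on the grey shoulder and released. I handed the job in at about 10 s on the robot's clock, and no verdict was reported. I left the purple look-alike and the flat ring alone.

- **Placement:** the last side picture puts the sleeve's centre about 17 mm above the seat point (target 18 mm). It looks upright, with the shaft through its bore.
- **Sideways:** the last side reading shows a 5 mm offset from the axis. I think that is mostly network error, because a 30 mm bore on a 22 mm shaft allows at most about 4 mm. My alignment before lowering agreed to about 1 mm.
- **Flat ring:** it reads within about 5 mm of its first reading, which is within the network's accuracy.
- **Robot:** the gripper is open and about 14 cm above its release position, touching nothing. The measured force stayed around 2 N or less after each move, including while lowering.
- **False alarm:** before lowering, a white disc seen through the bore looked like a misaligned tip. It was a foot-plate bolt, which I confirmed by its distance from the axis.

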